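# Latch the transit case and leak-check its lid seam

## Robot

A 7-joint arm with a two-finger parallel gripper is mounted at the origin on the work surface. World frame = base frame: x ahead of the robot, y to its left, z up, the work surface at z = 0. Lengths are in mm, angles in rad, forces in N, time in s.
With the tool pointing down it reaches from about 400 to 850 mm from the base axis. Payload 4.5 kg.
Tool frame: the origin (TCP) lies between the finger pads; the fingertips stand arm.tips_ahead ahead of it and the grasp point (between the pads) lies 8 mm behind it (arm.tips_ahead is the distance from the TCP to the fingertips, in mm); z points along the fingers, y is the line along which they close (so a half turn about z gives the same grasp; the last joint's range is limited). The gripper opens to 88 mm and grips with 3 to 60 N. Pads are 18 mm wide; open, the fingers measure 123 mm over their backs; the gripper's body (75 mm by 187 mm) begins 45 mm behind the grasp point.
Start: joints at [1.316, 0.689, -0.195, 1.565, 0.157, 0.902, -0.215], TCP at [178.03, -599.131, 249.743] pointing down, gripper open.
Joint ranges: [-3.01, 3.01], [-0.46, 2.08], [-1.47, 1.51], [0.13, 2.56], [-1, 4.14], [0.04, 2.09], [-2.66, 2.66]. Speed limits (rad/s): [2.57, 2.57, 3.14, 3.14, 3.14, 3.14, 3.14].

## Interface

Orientations are given as a 3x3 rotation matrix whose columns are the frame's x, y, z axes.
In Python, from plant import status, optics, order, arm gives the robot as it stands.
- The arm moves only by the tool carry_out, never from a script. Its argument "motion" is a list of rows, each an object of numbers: "tx", "ty", "tz": the shift along the tool's x, y, z each as a share of 0.06 m, from -1 to 1; "wx", "wy", "wz": the turn, a rotation vector about the tool's x, y, z each as a share of 90 degrees, from -1 to 1. In form: [{"tx": .., "ty": .., "tz": .., "wx": .., "wy": .., "wz": ..}, ...]. A call has 1 to 12 rows; each row shifts and turns the commanded pose from where the row before left it, along the tool's axes as they then stand; what a row does not reach is not made up. A row lasts 1/8 s, in which the tool goes at most 62.5 mm and 10.7 degrees, less where a joint would pass 70% of its speed; a pose out of reach is approached as far as the arm can. A call with a number of a shift or a turn outside -1 to 1 is refused whole. A call with a gripper value outside its range is refused whole. "grip" is the opening, from -1 (shut) to 1 (fully open), set as the call begins (left out, the last holds). The fingers move at their own pace and stop on an object; "squeeze" is the grip in N (left out, the last holds). Time passes only in rows, so rows that do not move let the fingers close. It gives the time, the measured TCP pose, the force, the opening and the grip force at its end, in the units of the state.
- status.state(): the state, without advancing time (a new reading comes with each control period).
- optics.capture(name): name is "scene" or "top" or "wrist"; returns a dict with "pixels" (480x640x3 uint8, red, green, blue), "fx", "fy", "cx", "cy" (pixels), "k1" (the pictures are not rectified: a ray, as slopes to the right and down, at radius r is drawn at 1 + k1 r^2 times it, then the intrinsics apply), "xyz" and "rotation" of the camera in the world. Camera axes: x right, y down, z forward; pixel columns grow to the right and rows downward; lengths in mm; the calibration is good to about 2 mm. A picture is of the moment at which its call begins. There is no depth.
- order.sign_off(): hands the job in; it is judged then, once.
The state is a dict: "clock": time; "qpos": joint angles; "dq": joint speeds; "joint_torque": joint torques, N m; "tcp_pos": TCP position; "orientation": TCP orientation; "wrist_force": force on the tool from outside, world axes, zero at the start; "torque": the same for the moment, N m; "width": finger opening in mm; "grasp_force": force on a finger pad.
Only numpy, scipy, OpenCV 4.12 (cv2) and the standard library are available. Lean on these libraries where they do the work, as an engineer would, in place of code of your own. Each camera call takes 0.05 s, during which the arm holds its last target. There are 200 camera calls.

## Task

First swing the latch on the chemical case shut, until its arm rests fully in the catch. Then take the leak-detector pen from its forked stand and guide its tip slowly (about 3 cm/s) along the seam between the two lid leaves, starting right beside the closed latch and going on to the other end of the seam, keeping the tip over the seam line and just above the seam or barely touching it, never pressing. Finally hang the pen back upright in the fork and leave the latch shut and the bottle and jar undisturbed.

Things in the scene. Friction and masses are not known exactly. Their poses are not given: they have to be found in the camera images.
- case: Low aluminium transit case, fixed to the bench, 240 (x) x 200 (y) x 75 mm (lid top). Origin: centre of its underside. Two grey lid leaves meet in one straight seam along the case's y axis at x = 0, y = -98 to +98 mm: a 6 mm wide dark rubber strip 2.5 mm below the lid surface. The closed latch crosses it at y = -70 mm.
- catch (a point): The catch: dark bracket on the lid, 24 mm long in x, rising 24 mm, open towards the case's +y; this point is at lid level (75 mm) where the closed arm's centre line passes, at x = 52, y = -70 mm of the case.
- seam_start (a point): Point on the seam line at lid-surface level (75 mm above the bench), 20 mm from the closed latch arm's centre line: start tracing here. Axes as the case's; the seam runs to +y.
- seam_end (a point): Point on the seam line at lid-surface level, 135 mm in +y from seam_start: finish tracing here.
- latch_pivot (a point): The latch's vertical hinge axis, on the lid surface, at x = -45, y = -70 mm of the case. Axes as the case's.
- latch (a joint): Angle of the latch about its vertical pivot, rad: 0 closed (arm along the case's +x, in the catch, hard stop), growing counter-clockwise from above as it opens, up to 1.6 (arm along the case's +y). It stays where it is left; about 2 N at the tab moves it. The steel arm is 105 mm long, 12 mm wide, from 7 to 15 mm above the lid.
- latch_tab (a point): Upright round thumb tab on the latch arm, 65 mm from the pivot, 12 mm diameter with a 16 mm head, from 15 to 47 mm above the lid. Point on the tab's axis 32 mm above the lid; x axis along the arm, away from the pivot. Push here.
- pen: Loose leak-detector pen, about 110 to 180 g, hanging upright in the forked stand. Grey handle 32 x 32 mm, 60 mm tall (plus a 4 mm cap), upward from the origin; thin round steel probe (10 mm diameter at the top, tapering to 6 mm) downward. Origin: centre of the handle's underside, z up, x and y along the handle's faces.
- pen_tip (a point): Tip of the pen's probe, 75 mm below the pen's origin on its axis.
- stand: Forked stand, fixed to the bench: base 110 (x) x 90 mm (y), two level prongs along x with their top 90 mm above the bench, 18 mm gap between them (open to -x, closed at x = +26 mm), each 16 mm wide, from x = -26 mm. Origin: under the base, midway between the prongs.
- stand_fork (a point): Where the pen's origin belongs: midway between the prongs at their top (90 mm above the bench), 2 mm to -x of the stand's origin. The handle's underside rests on the prongs and the probe hangs in the gap.
- brown_bottle: Bystander: brown glass bottle, 60 mm diameter, 130 mm tall; origin under its base.
- white_jar: Bystander: white jar with red cap, 70 mm diameter, 90 mm tall; origin under its base.
Mind the look-alikes: they are no part of the job. Several things have the shape of the pen; the one meant has the colours described above.

How it is judged (in metres and radians):
On the way, in this order (a step that is already met when the one before it is completed fails the run):
1. the latch rests in its catch (within 0.06 rad of closed) (value of joint latch below 0.06 rad), for 0.2 s.
2. the pen's tip over the seam by the latch end: within 8 mm to either side, less than 12 mm above the lid (x of pen_tip in the frame of case between -0.008 and 0.008 m and y of pen_tip in the frame of case between -0.053 and -0.037 m and z of pen_tip in the frame of case below 0.087 m and value of joint latch below 0.08 rad), for 0.1 s.
3. the pen's tip over the seam at 25 mm further along: within 8 mm to either side, less than 12 mm above the lid (x of pen_tip in the frame of case between -0.008 and 0.008 m and y of pen_tip in the frame of case between -0.028 and -0.012 m and z of pen_tip in the frame of case below 0.087 m and value of joint latch below 0.08 rad), for 0.1 s.
4. the pen's tip over the seam at 50 mm further along: within 8 mm to either side, less than 12 mm above the lid (x of pen_tip in the frame of case between -0.008 and 0.008 m and y of pen_tip in the frame of case between -0.003 and 0.013 m and z of pen_tip in the frame of case below 0.087 m and value of joint latch below 0.08 rad), for 0.1 s.
5. the pen's tip over the seam at 75 mm further along: within 8 mm to either side, less than 12 mm above the lid (x of pen_tip in the frame of case between -0.008 and 0.008 m and y of pen_tip in the frame of case between 0.022 and 0.038 m and z of pen_tip in the frame of case below 0.087 m and value of joint latch below 0.08 rad), for 0.1 s.
6. the pen's tip over the seam at 100 mm further along: within 8 mm to either side, less than 12 mm above the lid (x of pen_tip in the frame of case between -0.008 and 0.008 m and y of pen_tip in the frame of case between 0.047 and 0.063 m and z of pen_tip in the frame of case below 0.087 m and value of joint latch below 0.08 rad), for 0.1 s.
7. the pen's tip over the seam at the end away from the latch: within 8 mm to either side, less than 12 mm above the lid (x of pen_tip in the frame of case between -0.008 and 0.008 m and y of pen_tip in the frame of case between 0.072 and 0.088 m and z of pen_tip in the frame of case below 0.087 m and value of joint latch below 0.08 rad), for 0.1 s.
At the end, for the whole second after the job is handed in: The latch is within 0.06 rad of closed; the pen hangs at rest in the fork, upright within 0.12 rad, its handle resting on the prongs (height within 5 mm, within 15 mm of the fork point) (value of joint latch below 0.06 rad and horizontal distance between pen and stand_fork below 0.015 m and z of pen in the frame of stand_fork between -0.005 and 0.005 m and angle between pen's own z axis and vertical below 0.12 rad and linear speed of pen below 0.02 m/s); the robot touches nothing.
It fails at once if the pen is pressed on the case with more than 15 N (contact force between pen and case above 15 N).
It fails at once if the pen moves along the middle of the seam faster than 8 cm/s (x of pen_tip in the frame of case between -0.008 and 0.008 m and y of pen_tip in the frame of case between -0.03 and 0.065 m and z of pen_tip in the frame of case below 0.085 m and linear speed of pen above 0.08 m/s).
It fails at once if the brown bottle is displaced by more than 30 mm (distance of brown_bottle from where it was at the start of the episode above 0.03 m).
It fails at once if the white jar is displaced by more than 30 mm (distance of white_jar from where it was at the start of the episode above 0.03 m).
It also fails if it takes over 72 s, if anything falls off the work surface, if the arm or the gripper's body presses on something with over 40 N, if the wrist force passes 120 N, or if a joint passes its speed limit or range.

## Working session

There is one attempt and no reset: what is moved stays moved. The work goes in short steps, Python scripts to look and compute and a tool call to move; the robot and the scene stay as the last step left them, time stands still between calls to the robot, and variables do not carry over. Pictures are saved under pics/ and viewed, at most 12 in all, crops included, and the job is handed in when it is done.

Besides the shell and the picture viewer there is one more tool, called after "Request:" as name(argument=value, ...) on one line, values as JSON. carry_out: Moves the arm, as the interface text tells. Its arguments: {"type":"object","properties":{"motion":{"type":"array"},"grip":{"type":"number"},"squeeze":{"type":"number"}},"required":["motion"]}

```bash
mkdir -p pics; cat > h.py <<'E'
import numpy as np, cv2, json
from plant import status, optics, order, arm
def shot(cam,fn):
    c=optics.capture(cam); cv2.imwrite('pics/'+fn+'.png',c['pixels'][:,:,::-1])
    c.pop('pixels'); json.dump({k:(np.array(v).tolist()) for k,v in c.items()},open('pics/'+fn+'.json','w'))
def load(fn): return json.load(open('pics/'+fn+'.json'))
def ray(c,u,v):
    K=np.array([[c['fx'],0,c['cx']],[0,c['fy'],c['cy']],[0,0,1.]])
    p=cv2.undistortPoints(np.array([[[u,v]]],float),K,np.array([c['k1'],0,0,0,0.]))[0,0]
    d=np.array(c['rotation'])@[p[0],p[1],1]; return np.array(c['xyz']),d/np.linalg.norm(d)
def atz(c,u,v,z):
    o,d=ray(c,u,v); return o+d*(z-o[2])/d[2]
def proj(c,P):
    q=np.array(c['rotation']).T@(np.array(P,float)-c['xyz']); s=q[:2]/q[2]; s=s*(1+c['k1']*(s@s))
    return np.array([c['fx']*s[0]+c['cx'],c['fy']*s[1]+c['cy']])
def tri(obs):
    A=0;b=0
    for c,u,v in obs:
        o,d=ray(c,u,v); M=np.eye(3)-np.outer(d,d); A=A+M; b=b+M@o
    return np.linalg.solve(A,b)
E
python3 - <<'E'
from h import *
shot('scene','s0');shot('top','t0')
for f in('s0','t0'):print(load(f))
s=status.state();print(s['orientation'],s['clock'],arm.tips_ahead,s['width'])
E
```

```text
{'fx': 532.8944576932971, 'fy': 532.8944576932971, 'cx': 318.64645965430054, 'cy': 238.36777028212114, 'k1': -0.1520351884340023, 'xyz': [1037.9782905417792, 440.1614260028787, 746.0923566819025], 'rotation': [[-0.6567137869166462, 0.5373704752334014, -0.529112440244062], [0.7539441565811316, 0.45184206968306206, -0.4768720507868888], [-0.017181700461944744, -0.7120896828433586, -0.7018782463912676]]}
{'fx': 495.6210703448904, 'fy': 495.6210703448904, 'cx': 306.17134914928954, 'cy': 224.57072137026591, 'k1': 0.037588470161637196, 'xyz': [390.3683614193183, -6.215415437098143, 1097.0388828934426], 'rotation': [[-0.011613932203381987, -0.9853151247408628, 0.17035029068267848], [-0.999909753997256, 0.01259439222175334, 0.00467601814705183], [-0.0067528097798002385, -0.17028061029213645, -0.9853724744068181]]}
[[ 9.58575143e-01  2.84839186e-01 -5.78217944e-04]
 [ 2.84839750e-01 -9.58573905e-01  1.54485692e-03]
 [-1.14228844e-04 -1.64556090e-03 -9.99998640e-01]] 0.1 11.0 88.16546679966513
```

View pics/s0.png

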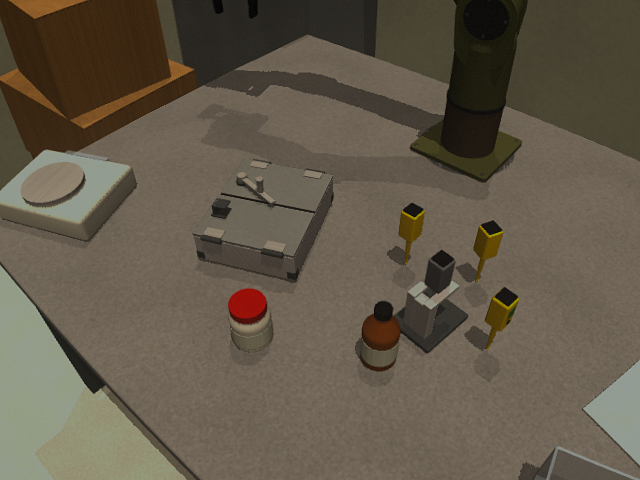

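View pics/t0.png

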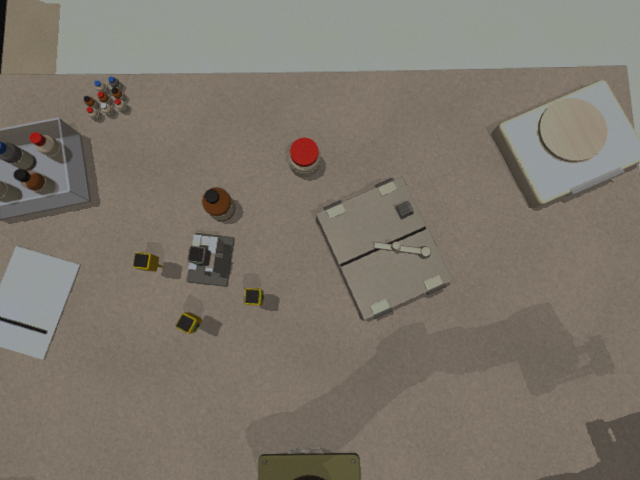

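The scene view shows the case near (265,215) with an open latch, and the grey pen in the stand at (440,270). Three yellow decoys, the bottle (380,335) and the jar (250,320) stand nearby. In the top view the latch pivot is at (426,252), the catch at (404,210) and the pen at (198,255). Next I'll zoom in.

```bash
python3 - <<'E'
import cv2,numpy as np
t=cv2.imread('pics/t0.png');s=cv2.imread('pics/s0.png')
def c(im,x,y,w=160,h=120,k=2.5):
    return cv2.resize(im[y:y+h,x:x+w],(400,300),interpolation=cv2.INTER_CUBIC)
m=np.vstack([np.hstack([cv2.resize(t[170:326,290:498] ,(400,300),interpolation=cv2.INTER_CUBIC),c(s,185,155)]),
np.hstack([c(t,130,190),c(s,375,225)])])
m=cv2.convertScaleAbs(m,alpha=1.4)
cv2.imwrite('pics/m0.png',m)
E
```

```text
(no output)
```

View pics/m0.png

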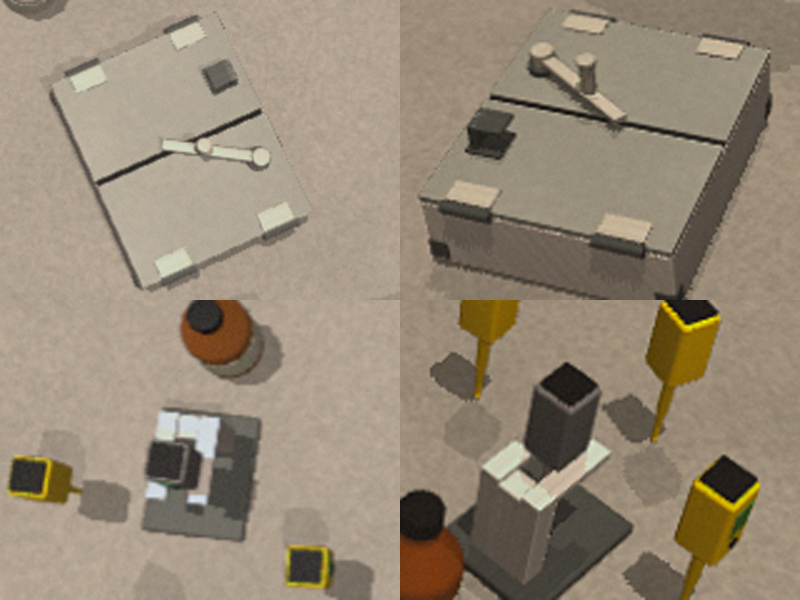

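```bash
cat >> h.py <<'E'
from scipy.optimize import least_squares
def fit(obs,x0,off=0):
    # obs: (cam, u, v, local xyz); solve x,y,z,yaw
    def P(p,l):
        c,s=np.cos(p[3]),np.sin(p[3]); return [p[0]+c*l[0]-s*l[1],p[1]+s*l[0]+c*l[1],p[2]+l[2]]
    f=lambda p:np.concatenate([proj(c,P(p,l))-[u,v] for c,u,v,l in obs])
    r=least_squares(f,x0,x_scale=[10,10,10,.1],loss='soft_l1'); return r.x,np.round(f(r.x).reshape(-1,2),1)
E
python3 - <<'E'
from h import *
t=load('t0');s=load('s0')
A=120;B=100
obs=[(t,318.6,216.8,(A,B,75)),(t,401.8,177.8,(A,-B,75)),(t,451.2,280.2,(-A,-B,75)),(t,362.8,318.7,(-A,B,75)),
(t,341,265.2,(0,98,75)),(t,425.2,228.2,(0,-98,75)),
(s,221.8,193.8,(0,-98,75)),(s,314.6,211.8,(0,98,75)),(s,194.6,234.2,(A,-B,75)),(s,293.8,255.8,(A,B,75)),(s,332.2,174.2,(-A,B,75)),(s,246.2,159,(-A,-B,75))]
p,r=fit(obs,[550,-150,0,.3]);print('case',p,r.tolist())
# latch tip/pivot from top
for n,u,v,z in[('pivot',290+261/1.923,170+157/1.923,90),('tab',290+204/1.923,170+147/1.923,122),('end',290+165/1.923,170+146/1.923,90),('catch',290+220/1.923,170+76/1.923,99)]:
    P=atz(t,u,v,z)[:2]-p[:2]; c,q=np.cos(p[3]),np.sin(p[3]); print(n,c*P[0]+q*P[1],-q*P[0]+c*P[1])
pen=[(t,190,247.2,(16,16,64)),(t,204.8,248,(16,-16,64)),(t,204,262.8,(-16,-16,64)),(t,189.2,262,(-16,16,64)),
(s,441.8,250.6,(-16,-16,64)),(s,455,257.8,(-16,16,64)),(s,441,267.4,(16,16,64)),(s,428.2,260.2,(16,-16,64))]
p,r=fit(pen,[500,200,90,0]);print('pen',p,r.tolist())
st=[(t,195.2,233.2,(55,45,0)),(t,234.4,237.6,(55,-45,0)),(t,228,286.4,(-55,-45,0)),(t,187.2,282,(-55,45,0))]
sc=[(s,375+(632-400)/2.5,225+228/2.5-0,(-55,45,0))]
p,r=fit(st+sc,[500,200,8,0]);print('stand',p,r.tolist())
for n,u,v in[('bot',130+205/2.5,190+15/2.5)]: print(atz(t,u,v,130))
print('botscene',atz(s,383,310,130),'jar',atz(t,304,150,90),atz(s,248,303,90))
for u,v in[(142,258),(187,320),(253,295)]:print('decoy',atz(t,u,v,150))
for u,v in[(505,296),(490,230),(412,211)]:print('decoyS',atz(s,u,v,150))
E
```

```text
case [ 5.18359039e+02 -1.61274908e+02 -5.04818305e+00  4.03106639e-01] [[-2.7, -2.4], [-0.1, -0.7], [1.4, 0.5], [1.2, 1.9], [-0.6, 0.8], [0.5, 0.1], [-0.1, -0.2], [0.2, 0.6], [-1.6, -0.9], [0.6, 0.6], [1.8, 1.2], [-1.3, 0.2]]
pivot -44.33775091242737 -71.07157239144068
tab -11.982194164663827 -13.912157350056015
end 7.110575226065764 16.632310025078354
catch 50.99661159432199 -67.17453695901361
pen [ 4.97970219e+02  2.08764899e+02  8.27141597e+01 -8.54041931e-02] [[-0.2, -1.1], [1.6, -0.7], [0.5, 1.1], [-1.3, 0.7], [-2.0, -2.0], [1.3, 1.3], [3.0, 2.6], [-0.8, -1.1]]
stand [ 5.03820845e+02  2.10060534e+02  1.35367008e+00 -1.22568223e-01] [[-0.3, -0.2], [0.4, -0.3], [0.0, 0.2], [0.2, 0.2], [0.3, 0.1]]
[617.93182478 186.00369087 130.        ]
botscene [625.11225079 190.44781032 130.        ] jar [724.58955686   1.2970354   90.        ] [724.17815535   4.44382433  90.        ]
decoy [493.20964392 313.08618893 150.        ]
decoy [375.53997042 223.61630382 150.        ]
decoy [420.16908399 100.43612799 150.        ]
decoyS [504.26528545 320.77628331 150.        ]
decoyS [393.74002086 236.67182855 150.        ]
decoyS [438.01067799 112.34639787 150.        ]
```

Both views agree. The case is at about (518,-161) with yaw 0.403, the latch is open about 60°, and the pen is near (498,209). I'll move over the case and check with the wrist camera.

Request:
carry_out(motion=[{"tx": 0.3,"ty": -0.25},{"tx": 0.6,"ty": -0.5},{"tx": 0.6,"ty": -0.5},{"tx": 0.6,"ty": -0.5},{"tx": 0.6,"ty": -0.5},{"tx": 0.6,"ty": -0.5},{"tx": 0.6,"ty": -0.5},{"tx": 0.6,"ty": -0.5},{"tx": 0.6,"ty": -0.5},{"tx": 0.6,"ty": -0.5},{"tx": 0.6,"ty": -0.4},{"tx": 0.6,"ty": -0.3}], grip=-1)

```text
$.motion[0]: bad value
```

Request:
carry_out(motion=[{"tx": 0.2,"ty": -0.15,"wz": -0.1},{"wz": -0.1},{"wz": -0.1},{"wz": -0.1},{}])

```text
$.motion[0]: bad value
```

```bash
python3 - <<'E'
from h import *
shot('wrist','w0')
s=status.state();print(s['orientation'],s['clock'],s['tcp_pos'],s['width']);print(load('w0'))
E
```

```text
[[ 9.58559647e-01  2.84891524e-01 -4.71889608e-04]
 [ 2.84891903e-01 -9.58558768e-01  1.30029567e-03]
 [-8.18907063e-05 -1.38084849e-03 -9.99999043e-01]] 0.15 [ 177.86266499 -598.68684672  249.10896253] 88.11735154529525
{'fx': 369.9431644066963, 'fy': 369.9431644066963, 'cx': 309.60830387534793, 'cy': 236.45265855656143, 'k1': 0.020118863790881816, 'xyz': [257.40869146085544, -574.5380967604184, 383.88619279082855], 'rotation': [[0.28691909706151575, -0.9087414108115672, -0.3030948366726236], [-0.957952616447859, -0.27285666020309857, -0.08874698656016258], [-0.0020533830873383225, 0.3158136970731489, -0.9488189987341545]]}
```

View pics/w0.png

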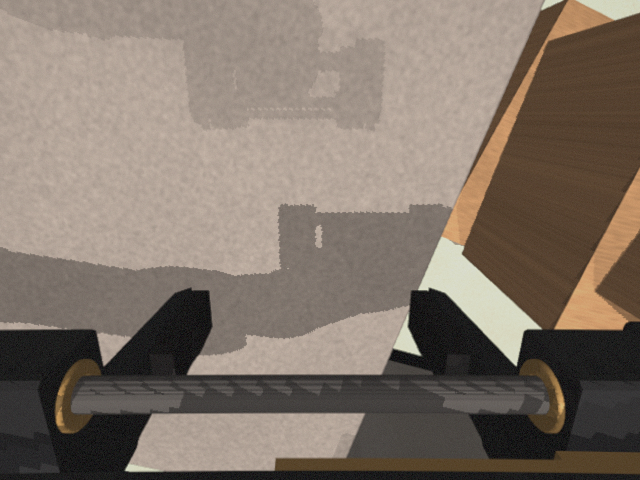

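The moves were refused because every row needs all six keys. The wrist view shows only bench, shadows and the fingers at the bottom, at (190,320) and (430,320).

Request:
carry_out(motion=[{"tx": 0.3,"ty": -0.25,"tz": 0,"wx": 0,"wy": 0,"wz": 0},{"tx": 0.6,"ty": -0.5,"tz": 0,"wx": 0,"wy": 0,"wz": 0},{"tx": 0.6,"ty": -0.5,"tz": 0,"wx": 0,"wy": 0,"wz": 0},{"tx": 0.6,"ty": -0.5,"tz": 0,"wx": 0,"wy": 0,"wz": 0},{"tx": 0.6,"ty": -0.5,"tz": 0,"wx": 0,"wy": 0,"wz": 0},{"tx": 0.6,"ty": -0.5,"tz": 0,"wx": 0,"wy": 0,"wz": 0},{"tx": 0.6,"ty": -0.5,"tz": 0,"wx": 0,"wy": 0,"wz": 0},{"tx": 0.6,"ty": -0.5,"tz": 0,"wx": 0,"wy": 0,"wz": 0},{"tx": 0.6,"ty": -0.5,"tz": 0,"wx": 0,"wy": 0,"wz": 0},{"tx": 0.6,"ty": -0.5,"tz": 0,"wx": 0,"wy": 0,"wz": 0},{"tx": 0.6,"ty": -0.4,"tz": 0,"wx": 0,"wy": 0,"wz": 0},{"tx": 0.6,"ty": -0.5,"tz": 0,"wx": 0,"wy": 0,"wz": 0}], grip=-1)

```text
clock: 1.65
tcp_pos: [479.1, -155.3, 249.6]
orientation: [[0.959, 0.284, -0.0], [0.284, -0.959, -0.0], [-0.0, 0.0, -1.0]]
wrist_force: [0.6, -0.4, -0.1]
width: -0.1
grasp_force: 0.0
```

Request:
carry_out(motion=[{"tx": 0.2,"ty": -0.1,"tz": 0,"wx": 0,"wy": 0,"wz": -0.1},{"tx": 0,"ty": 0,"tz": 0,"wx": 0,"wy": 0,"wz": -0.1},{"tx": 0,"ty": 0,"tz": 0,"wx": 0,"wy": 0,"wz": -0.1},{"tx": 0,"ty": 0,"tz": 0,"wx": 0,"wy": 0,"wz": -0.1},{"tx": 0,"ty": 0,"tz": 0,"wx": 0,"wy": 0,"wz": 0}])

```text
clock: 2.28
tcp_pos: [487.9, -147.2, 249.5]
orientation: [[0.61, 0.793, -0.0], [0.793, -0.61, 0.0], [0.0, -0.001, -1.0]]
wrist_force: [-0.6, -0.2, -0.4]
width: 0.2
grasp_force: 0.0
```

```bash
python3 - <<'E'
from h import *
shot('wrist','w1')
s=status.state();print(s['orientation'],s['clock'],s['tcp_pos'],s['width'])
E
```

```text
[[ 6.10614943e-01  7.91927601e-01 -2.55008277e-04]
 [ 7.91927641e-01 -6.10614889e-01  2.62918833e-04]
 [ 5.25008301e-05 -3.62490272e-04 -9.99999933e-01]] 2.325 [ 487.97125364 -147.17116519  249.57434091] 0.4157763233927368
```

View pics/w1.png

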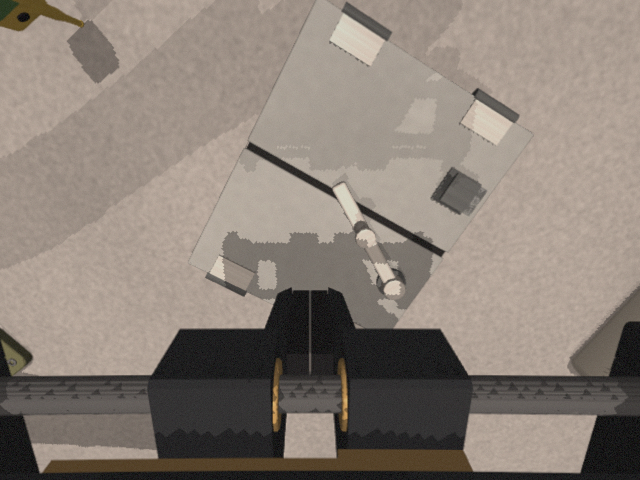

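This view shows the case with its seam from (248,145) to (443,252). The tab top is at (366,236), the pivot at (392,285) and the catch at (460,190). I'll refine the case pose with these.

```bash
python3 - <<'E'
from h import *
t=load('t0');s=load('s0');w=load('w1')
A=120;B=100
obs=[(t,401.8,177.8,(A,-B,75)),(t,451.2,280.2,(-A,-B,75)),(t,362.8,318.7,(-A,B,75)),
(t,341,265.2,(0,98,72.5)),(t,425.2,228.2,(0,-98,72.5)),
(s,221.8,193.8,(0,-98,72.5)),(s,314.6,211.8,(0,98,72.5)),(s,293.8,255.8,(A,B,75)),(s,246.2,159,(-A,-B,75))]
wo=[(w,533,133,(A,-B,75)),(w,190,262,(-A,B,75)),(w,248,145,(0,98,72.5)),(w,443,252,(0,-98,72.5))]
for o in(obs+wo,wo):
    p,r=fit(o,[520,-160,0,.4]);print('case',p,r[-4:].tolist())
c,q=np.cos(p[3]),np.sin(p[3])
for n,u,v,z in[('tab',366,236,122),('end',341,183,90)]:
    P=atz(w,u,v,z)[:2]-p[:2]; print(n,c*P[0]+q*P[1],-q*P[0]+c*P[1])
P=np.array(status.state()['tcp_pos'])[:2]-p[:2]; print('tcp case',c*P[0]+q*P[1],-q*P[0]+c*P[1])
E
```

```text
case [ 5.21860998e+02 -1.59557385e+02 -2.40131232e+00  4.07654366e-01] [[0.1, 1.1], [-3.1, 0.4], [-0.2, -0.2], [-1.0, 1.1]]
case [ 5.22804407e+02 -1.60133198e+02 -4.35094575e+00  4.13041266e-01] [[-0.1, -0.1], [-0.8, 0.3], [1.2, 0.1], [-0.1, -0.2]]
tab -9.451027161981463 -12.68620057104797
end 12.137342804593537 18.672579929544096
tcp case -26.700918608656295 25.853894175558118
```

Request:
carry_out(motion=[{"tx": 0,"ty": 0,"tz": 0.45,"wx": 0,"wy": 0,"wz": 0},{"tx": 0,"ty": 0,"tz": 0.5,"wx": 0,"wy": 0,"wz": 0},{"tx": 0,"ty": 0,"tz": 0.5,"wx": 0,"wy": 0,"wz": 0},{"tx": 0,"ty": 0,"tz": 0.5,"wx": 0,"wy": 0,"wz": 0},{"tx": 0,"ty": 0,"tz": 0.32,"wx": 0,"wy": 0,"wz": 0},{"tx": -0.05,"ty": 0.15,"tz": 0,"wx": 0,"wy": 0,"wz": 0},{"tx": -0.05,"ty": 0.14,"tz": 0,"wx": 0,"wy": 0,"wz": 0},{"tx": 0.05,"ty": 0.12,"tz": 0,"wx": 0,"wy": 0,"wz": 0},{"tx": 0.05,"ty": 0.12,"tz": 0,"wx": 0,"wy": 0,"wz": 0}])

```text
clock: 3.45
tcp_pos: [514.0, -166.7, 114.2]
orientation: [[0.609, 0.793, 0.001], [0.793, -0.609, -0.0], [0.0, 0.001, -1.0]]
wrist_force: [-0.9, 0.5, 1.4]
width: 0.4
grasp_force: 0.8
```

Request:
carry_out(motion=[{"tx": 0.02,"ty": 0.14,"tz": 0,"wx": 0,"wy": 0,"wz": 0},{"tx": 0.02,"ty": 0.14,"tz": 0,"wx": 0,"wy": 0,"wz": 0},{"tx": -0.015,"ty": 0.14,"tz": 0,"wx": 0,"wy": 0,"wz": 0},{"tx": -0.015,"ty": 0.14,"tz": 0,"wx": 0,"wy": 0,"wz": 0},{"tx": -0.05,"ty": 0.1,"tz": 0,"wx": 0,"wy": 0,"wz": 0},{"tx": 0,"ty": 0,"tz": 0,"wx": 0,"wy": 0,"wz": 0}])

```text
clock: 4.2
tcp_pos: [543.5, -193.8, 113.5]
orientation: [[0.609, 0.793, 0.0], [0.793, -0.609, -0.001], [-0.001, 0.001, -1.0]]
wrist_force: [-0.2, -0.3, 0.0]
width: 0.2
grasp_force: 0.0
```

```bash
python3 - <<'E'
from h import *
shot('wrist','w2');shot('top','t2')
a=cv2.imread('pics/w2.png')[0:400,100:560];b=cv2.imread('pics/t2.png')[170:326,290:498]
cv2.imwrite('pics/m2.png',np.hstack([cv2.resize(a,(400,348)),cv2.resize(b,(400,348))]))
E
```

```text
(no output)
```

View pics/m2.png

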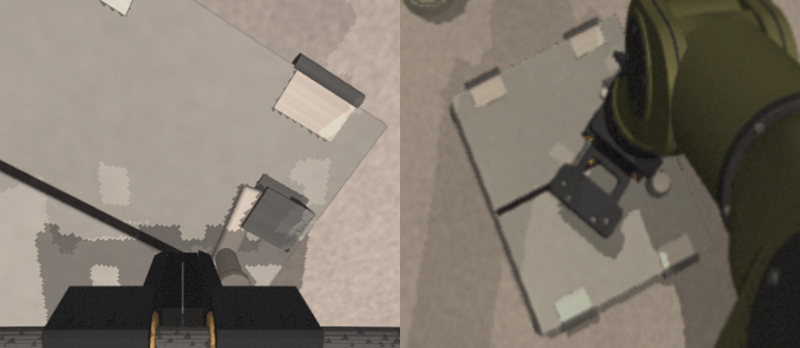

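The arm is entering the catch. In the left crop the arm end is at (240,215), beside the bracket at (280,215). I'll keep pushing gently until I feel resistance.

Request:
carry_out(motion=[{"tx": -0.03,"ty": 0.05,"tz": 0,"wx": 0,"wy": 0,"wz": 0},{"tx": -0.03,"ty": 0.05,"tz": 0,"wx": 0,"wy": 0,"wz": 0},{"tx": -0.02,"ty": 0.04,"tz": 0,"wx": 0,"wy": 0,"wz": 0}])

```text
clock: 4.68
tcp_pos: [547.1, -201.3, 113.5]
orientation: [[0.608, 0.794, -0.0], [0.794, -0.608, 0.0], [0.0, -0.0, -1.0]]
wrist_force: [0.5, 1.9, 1.1]
width: 0.3
grasp_force: 0.6
```

Request:
carry_out(motion=[{"tx": -0.02,"ty": 0.04,"tz": 0,"wx": 0,"wy": 0,"wz": 0},{"tx": 0,"ty": 0,"tz": 0,"wx": 0,"wy": 0,"wz": 0}])

```text
clock: 4.92
tcp_pos: [548.3, -203.9, 113.5]
orientation: [[0.608, 0.794, -0.0], [0.794, -0.608, -0.0], [-0.0, -0.0, -1.0]]
wrist_force: [-0.7, 1.3, -0.7]
width: 0.4
grasp_force: 0.5
```

Request:
carry_out(motion=[{"tx": -0.02,"ty": 0.04,"tz": 0,"wx": 0,"wy": 0,"wz": 0},{"tx": 0,"ty": 0,"tz": 0,"wx": 0,"wy": 0,"wz": 0}])

```text
clock: 5.18
tcp_pos: [548.5, -204.1, 113.4]
orientation: [[0.607, 0.795, -0.002], [0.795, -0.607, 0.003], [0.001, -0.004, -1.0]]
wrist_force: [-2.2, 5.1, 3.6]
width: 0.6
grasp_force: 2.9
```

Request:
carry_out(motion=[{"tx": -0.01,"ty": 0.03,"tz": 0,"wx": 0,"wy": 0,"wz": 0},{"tx": 0,"ty": 0,"tz": 0,"wx": 0,"wy": 0,"wz": 0}])

```text
clock: 5.42
tcp_pos: [548.6, -204.3, 113.3]
orientation: [[0.606, 0.795, -0.005], [0.795, -0.606, 0.004], [0.001, -0.006, -1.0]]
wrist_force: [-5.0, 7.9, 5.1]
width: 0.6
grasp_force: 4.7
```

Request:
carry_out(motion=[{"tx": 0,"ty": -0.2,"tz": 0,"wx": 0,"wy": 0,"wz": 0},{"tx": 0,"ty": -0.4,"tz": -0.1,"wx": 0,"wy": 0,"wz": 0},{"tx": 0,"ty": -0.3,"tz": -0.5,"wx": 0,"wy": 0,"wz": 0},{"tx": 0,"ty": 0,"tz": -0.8,"wx": 0,"wy": 0,"wz": 0},{"tx": 0,"ty": 0,"tz": -0.9,"wx": 0,"wy": 0,"wz": 0.1},{"tx": 0,"ty": 0,"tz": 0,"wx": 0,"wy": 0,"wz": 0.1},{"tx": 0,"ty": 0,"tz": 0,"wx": 0,"wy": 0,"wz": 0.1},{"tx": 0,"ty": 0,"tz": 0,"wx": 0,"wy": 0,"wz": 0.1},{"tx": 0,"ty": 0,"tz": 0,"wx": 0,"wy": 0,"wz": 0.1},{"tx": 0,"ty": 0,"tz": 0,"wx": 0,"wy": 0,"wz": 0.1}], grip=1)

```text
clock: 6.68
tcp_pos: [507.6, -175.8, 251.8]
orientation: [[1.0, -0.032, 0.001], [-0.032, -1.0, -0.002], [0.001, 0.002, -1.0]]
wrist_force: [-0.0, -0.1, -0.1]
width: 88.2
grasp_force: 0.0
```

```bash
python3 - <<'E'
from h import *
shot('scene','s3')
s=status.state();print(s['tcp_pos'],s['orientation'][:2],s['width'],s['qpos'])
E
```

```text
[ 507.66306345 -175.67714193  251.76584936] [[ 9.99357578e-01 -3.58265894e-02  9.41863486e-04]
 [-3.58250717e-02 -9.99356824e-01 -1.58164056e-03]] 88.13738679582401 [ 0.28237551  0.56735097 -0.05751351  1.83445498  0.04779697  0.73982196
 -1.40804655]
```

The latch is against its hard stop, resisting at about 9 N. Next I'll move in front of the pen.

Request:
carry_out(motion=[{"tx": -0.1,"ty": -0.4,"tz": 0,"wx": 0,"wy": 0,"wz": 0},{"tx": -0.17,"ty": -0.7,"tz": 0,"wx": 0,"wy": 0,"wz": 0},{"tx": -0.17,"ty": -0.7,"tz": 0,"wx": 0,"wy": 0,"wz": 0},{"tx": -0.17,"ty": -0.7,"tz": 0,"wx": 0,"wy": 0,"wz": 0},{"tx": -0.17,"ty": -0.7,"tz": 0,"wx": 0,"wy": 0,"wz": 0},{"tx": -0.17,"ty": -0.7,"tz": 0,"wx": 0,"wy": 0,"wz": 0},{"tx": -0.17,"ty": -0.7,"tz": 0,"wx": 0,"wy": 0,"wz": 0},{"tx": -0.17,"ty": -0.7,"tz": 0,"wx": 0,"wy": 0,"wz": 0},{"tx": -0.17,"ty": -0.6,"tz": 0,"wx": 0,"wy": 0,"wz": 0},{"tx": -0.17,"ty": -0.4,"tz": 0,"wx": 0,"wy": 0,"wz": 0.05},{"tx": 0,"ty": 0,"tz": 0,"wx": 0,"wy": 0,"wz": 0}])

```text
clock: 8.1
tcp_pos: [419.1, 207.0, 251.6]
orientation: [[0.995, -0.097, 0.001], [-0.097, -0.995, 0.001], [0.001, -0.001, -1.0]]
wrist_force: [-0.8, -0.9, -0.6]
width: 88.1
grasp_force: 0.0
```

```bash
python3 - <<'E'
from h import *
shot('wrist','w4');shot('top','t4')
s=status.state();print(s['tcp_pos'],s['orientation'][:2])
a=cv2.imread('pics/w4.png');b=cv2.imread('pics/t4.png')[190:300,350:460];c=cv2.imread('pics/s3.png')[155:275,185:345]
m=np.zeros((600,800,3),np.uint8);m[:480,:640]=a
cv2.imwrite('pics/m4.png',np.vstack([a[:360],np.hstack([cv2.resize(b,(320,240)),cv2.resize(c,(320,240))])]))
E
```

```text
[419.9212178  204.32970254 251.59533682] [[ 9.94752523e-01 -1.02306937e-01  8.42331117e-04]
 [-1.02306065e-01 -9.94752446e-01 -1.02030548e-03]]
```

View pics/m4.png

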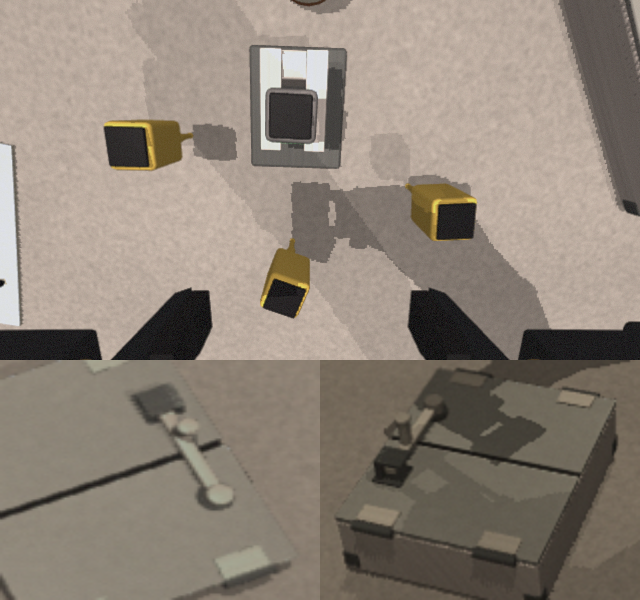

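The latch is shut: the arm sits in the catch in both lower crops. In the wrist view the pen's cap is centred at (291,115), with the stand base corners from (251,45) to (341,167). The decoy caps are at (126,146), (286,297) and (457,222).

```bash
python3 - <<'E'
from h import *
t=load('t0');w=load('w4');s=load('s0')
print('pen cap tri',tri([(w,291,115),(t,197,255),(s,441.6,259)]),'at z154',atz(w,291,115,154),atz(t,197,255,154),atz(s,441.6,259,154))
pen=[(w,265,88,(16,16,60)),(w,317,91,(16,-16,60)),(w,315,143,(-16,-16,60)),(w,266,139,(-16,16,60))]
print('pen',fit(pen,[500,210,90,-.1]))
st=[(t,195.2,233.2,(55,45,0)),(t,234.4,237.6,(55,-45,0)),(t,228,286.4,(-55,-45,0)),(t,187.2,282,(-55,45,0)),
(w,251,45,(55,45,0)),(w,347,49,(55,-45,0)),(w,341,167,(-55,-45,0)),(w,250,165,(-55,45,0))]
print('stand',fit(st,[500,210,8,-.1]))
for a,b in[((126,146),(142,261)),((286,297),(187,322)),((457,222),(252,297))]:
    print('decoy',tri([(w,*a),(t,*b)]))
E
```

```text
pen cap tri [499.72061353 209.76009152 148.1874944 ] at z154 [501.70293501 211.12537814 154.        ] [497.09171794 207.43540137 154.        ] [504.58583027 211.14039673 154.        ]
pen (array([ 5.01128550e+02,  2.12219728e+02,  7.52885358e+01, -1.42302315e-01]), array([[ 1.2, -0.1],
       [-0.1, -0.5],
       [-0.6, -0.2],
       [-0.2,  1.4]]))
stand (array([ 5.05940565e+02,  2.11293168e+02,  2.82732873e-01, -1.26144102e-01]), array([[-0.6, -1.1],
       [ 0. , -1.1],
       [-0.5, -0.6],
       [-0.3, -0.9],
       [ 0.1,  0.7],
       [ 0.2,  0.1],
       [-0.6,  0.5],
       [ 3.3, -0.2]]))
decoy [490.69274158 318.86217997 138.10992379]
decoy [371.17735934 229.2699686  132.3435977 ]
decoy [417.80506507 103.556534   133.38052946]
```

Request:
carry_out(motion=[{"tx": 0.3,"ty": -0.05,"tz": 0,"wx": 0,"wy": 0,"wz": 0.015},{"tx": 0.4,"ty": -0.1,"tz": 0,"wx": 0,"wy": 0,"wz": 0},{"tx": 0.4,"ty": -0.1,"tz": 0,"wx": 0,"wy": 0,"wz": 0},{"tx": 0.23,"ty": 0,"tz": 0,"wx": 0,"wy": 0,"wz": 0},{"tx": 0,"ty": 0,"tz": 0,"wx": 0,"wy": 0,"wz": 0},{"tx": 0,"ty": 0,"tz": 0.4,"wx": 0,"wy": 0,"wz": 0},{"tx": 0,"ty": 0,"tz": 0.6,"wx": 0,"wy": 0,"wz": 0},{"tx": 0,"ty": 0,"tz": 0.6,"wx": 0,"wy": 0,"wz": 0},{"tx": 0,"ty": 0,"tz": 0.4,"wx": 0,"wy": 0,"wz": 0},{"tx": 0,"ty": 0,"tz": 0.15,"wx": 0,"wy": 0,"wz": 0},{"tx": 0,"ty": 0,"tz": 0,"wx": 0,"wy": 0,"wz": 0}])

```text
clock: 9.57
tcp_pos: [500.0, 210.4, 122.6]
orientation: [[0.992, -0.127, -0.001], [-0.127, -0.992, -0.0], [-0.001, 0.001, -1.0]]
wrist_force: [-0.8, 0.2, -0.7]
width: 88.3
grasp_force: 0.0
```

Request:
carry_out(motion=[{"tx": 0,"ty": 0,"tz": 0,"wx": 0,"wy": 0,"wz": 0},{"tx": 0,"ty": 0,"tz": 0,"wx": 0,"wy": 0,"wz": 0},{"tx": 0,"ty": 0,"tz": 0,"wx": 0,"wy": 0,"wz": 0},{"tx": 0,"ty": 0,"tz": 0,"wx": 0,"wy": 0,"wz": 0},{"tx": 0,"ty": 0,"tz": 0,"wx": 0,"wy": 0,"wz": 0},{"tx": 0,"ty": 0,"tz": 0,"wx": 0,"wy": 0,"wz": 0}], grip=-1, squeeze=25)

```text
clock: 10.32
tcp_pos: [500.5, 210.6, 122.5]
orientation: [[0.992, -0.127, -0.0], [-0.127, -0.992, -0.0], [-0.0, 0.0, -1.0]]
wrist_force: [-0.5, 0.3, 0.3]
width: 32.0
grasp_force: 24.9
```

Request:
carry_out(motion=[{"tx": 0,"ty": 0,"tz": -0.1,"wx": 0,"wy": 0,"wz": 0},{"tx": 0,"ty": 0,"tz": -0.3,"wx": 0,"wy": 0,"wz": 0},{"tx": 0,"ty": 0,"tz": -0.5,"wx": 0,"wy": 0,"wz": 0},{"tx": 0,"ty": 0,"tz": -0.6,"wx": 0,"wy": 0,"wz": 0},{"tx": 0,"ty": 0,"tz": -0.5,"wx": 0,"wy": 0,"wz": 0},{"tx": 0,"ty": 0,"tz": -0.2,"wx": 0,"wy": 0,"wz": 0},{"tx": 0,"ty": 0,"tz": 0,"wx": 0,"wy": 0,"wz": 0}])

```text
clock: 11.2
tcp_pos: [500.5, 210.7, 254.7]
orientation: [[0.992, -0.127, 0.001], [-0.127, -0.992, 0.0], [0.001, -0.0, -1.0]]
wrist_force: [-0.2, -0.2, -2.7]
width: 31.7
grasp_force: 24.9
```

```bash
python3 - <<'E'
from h import *
shot('wrist','w5');shot('scene','s5')
s=status.state();T=s['tcp_pos'];print(T,s['width'],s['grasp_force'],s['wrist_force'])
for f in('w5','s5'):
    print(f,'tip pred',proj(load(f),[T[0],T[1],T[2]-107.5]),'cap',proj(load(f),[T[0],T[1],T[2]+31.5]),'orig',proj(load(f),[T[0],T[1],T[2]-32.5]))
a=cv2.imread('pics/w5.png')[200:440,150:470];u,v=proj(load('s5'),T).astype(int);b=cv2.imread('pics/s5.png');b=b[max(v-90,0):max(v-90,0)+180,u-90:u+90];print(u-90,max(v-90,0))
cv2.imwrite('pics/m5.png',np.hstack([cv2.resize(a,(400,300)),cv2.resize(b,(300,300),interpolation=2)]))
E
```

```text
[499.70672108 210.35076236 253.39464044] 31.753373002129027 24.916288889944553 [-0.59653932  0.69708022 -2.55874033]
w5 tip pred [311.45723488 239.92877929] cap [312.89463512 372.80889439] orig [311.97798066 288.16867286]
s5 tip pred [442.06415553 260.58834441] cap [456.64099811 190.93314696] orig [449.56980013 225.1533156 ]
363 118
```

View pics/m5.png

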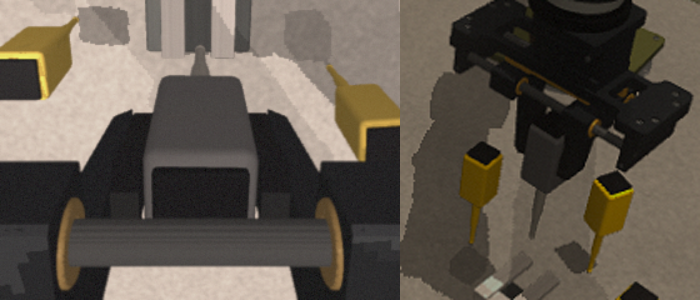

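The pen is held straight, and its tip is at (310,238) in the wrist view and (443,261) in the scene view, within about 1.5 mm of the prediction. I'll carry it to the seam start.

Request:
carry_out(motion=[{"tx": 0.07,"ty": 0.3,"tz": 0,"wx": 0,"wy": 0,"wz": 0},{"tx": 0.14,"ty": 0.6,"tz": 0,"wx": 0,"wy": 0,"wz": 0},{"tx": 0.14,"ty": 0.6,"tz": 0,"wx": 0,"wy": 0,"wz": 0},{"tx": 0.14,"ty": 0.6,"tz": 0,"wx": 0,"wy": 0,"wz": 0},{"tx": 0.14,"ty": 0.6,"tz": 0,"wx": 0,"wy": 0,"wz": 0},{"tx": 0.14,"ty": 0.6,"tz": 0,"wx": 0,"wy": 0,"wz": 0},{"tx": 0.14,"ty": 0.6,"tz": 0,"wx": 0,"wy": 0,"wz": 0},{"tx": 0.14,"ty": 0.6,"tz": 0,"wx": 0,"wy": 0,"wz": 0},{"tx": 0.14,"ty": 0.6,"tz": 0,"wx": 0,"wy": 0,"wz": 0},{"tx": 0.14,"ty": 0.6,"tz": 0,"wx": 0,"wy": 0,"wz": 0},{"tx": 0.14,"ty": 0.6,"tz": 0,"wx": 0,"wy": 0,"wz": 0},{"tx": 0.1,"ty": 0.46,"tz": 0,"wx": 0,"wy": 0,"wz": 0}])

```text
clock: 12.8
tcp_pos: [540.7, -207.1, 253.5]
orientation: [[0.991, -0.13, -0.002], [-0.13, -0.991, -0.001], [-0.002, 0.001, -1.0]]
wrist_force: [-0.3, -0.2, -1.9]
width: 32.1
grasp_force: 24.9
```

Request:
carry_out(motion=[{"tx": 0,"ty": 0,"tz": 0.1,"wx": 0,"wy": 0,"wz": 0},{"tx": 0,"ty": 0,"tz": 0.2,"wx": 0,"wy": 0,"wz": 0},{"tx": 0,"ty": 0,"tz": 0.2,"wx": 0,"wy": 0,"wz": 0},{"tx": 0,"ty": 0,"tz": 0.2,"wx": 0,"wy": 0,"wz": 0},{"tx": 0,"ty": 0,"tz": 0,"wx": 0,"wy": 0,"wz": 0},{"tx": 0,"ty": 0,"tz": 0,"wx": 0,"wy": 0,"wz": 0}])

```text
clock: 13.55
tcp_pos: [542.6, -203.5, 212.7]
orientation: [[0.992, -0.127, 0.0], [-0.127, -0.992, -0.0], [0.0, 0.0, -1.0]]
wrist_force: [0.2, -0.3, -1.2]
width: 32.0
grasp_force: 24.9
```

```bash
python3 - <<'E'
from h import *
shot('wrist','w6');shot('scene','s6')
s=status.state();T=s['tcp_pos'];print(T,s['width'],s['orientation'][:2])
for f in('w6','s6'):
    print(f,'tip pred',proj(load(f),[T[0],T[1],T[2]-107.5]))
a=cv2.imread('pics/w6.png')[0:320,120:520];b=cv2.imread('pics/s6.png')[130:290,170:370]
cv2.imwrite('pics/m6.png',np.hstack([a,cv2.resize(b,(400,320),interpolation=2)]))
E
```

```text
[ 542.74156619 -203.73393673  212.99692674] 32.27997408468691 [[ 9.91900135e-01 -1.27015980e-01  1.03129964e-03]
 [-1.27015592e-01 -9.91900626e-01 -4.33756670e-04]]
w6 tip pred [311.09328386 239.39044069]
s6 tip pred [240.95657903 185.83559319]
```

View pics/m6.png

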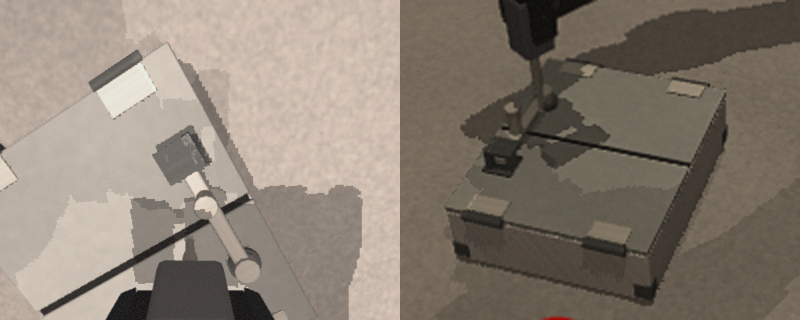

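The latch is still shut. In the wrist view the seam runs from (163,313) to (370,198), and I'll compare that with the case pose.

```bash
python3 - <<'E'
from h import *
w=load('w6');w1=load('w1')
for u,v in[(163,313),(370,198)]: print(atz(w,u,v,72.5))
print('w1',atz(w1,248,145,72.5),atz(w1,443,252,72.5))
c,s=np.cos(.41),np.sin(.41)
for y in(98,-98):print(proj(w,[522.2-s*y,-159.8+c*y,72.5]), 522.2-s*y,-159.8+c*y)
g=cv2.imread('pics/w6.png',0)
for u in(200,230,330,350):
    col=g[150:330,u].astype(int); print(u,150+np.argmin(cv2.GaussianBlur(col.astype(np.float32),(1,5),0)))
E
```

```text
[482.30231137 -71.23325004  72.5       ]
[ 558.85239161 -250.76160911   72.5       ]
w1 [483.47534821 -69.86435519  72.5       ] [ 561.80936649 -247.83884782   72.5       ]
[161.21560937 312.30322804] 483.1362858575266 -69.92215936397271
[368.33149058 195.06372864] 561.2637141424735 -249.67784063602733
200 290
230 329
330 272
350 294
```

Request:
carry_out(motion=[{"tx": -0.02,"ty": 0.01,"tz": 0.1,"wx": 0,"wy": 0,"wz": 0},{"tx": -0.02,"ty": 0,"tz": 0.1,"wx": 0,"wy": 0,"wz": 0},{"tx": 0,"ty": 0,"tz": 0.1,"wx": 0,"wy": 0,"wz": 0},{"tx": 0,"ty": 0,"tz": 0.06,"wx": 0,"wy": 0,"wz": 0},{"tx": 0,"ty": 0,"tz": 0.04,"wx": 0,"wy": 0,"wz": 0},{"tx": 0,"ty": 0,"tz": 0.03,"wx": 0,"wy": 0,"wz": 0},{"tx": 0,"ty": 0,"tz": 0,"wx": 0,"wy": 0,"wz": 0},{"tx": 0,"ty": 0,"tz": 0,"wx": 0,"wy": 0,"wz": 0}])

```text
clock: 14.65
tcp_pos: [540.0, -204.0, 186.9]
orientation: [[0.992, -0.127, 0.0], [-0.127, -0.992, -0.0], [0.0, 0.0, -1.0]]
wrist_force: [0.1, 0.1, -0.9]
width: 31.6
grasp_force: 24.9
```

```bash
python3 - <<'E'
from h import *
shot('scene','s7')
s=status.state();T=s['tcp_pos'];print(T,s['wrist_force'])
f='s7';print(proj(load(f),[T[0],T[1],T[2]-107.5]),proj(load(f),[T[0],T[1],T[2]-32.5]))
b=cv2.imread('pics/s7.png')[140:230,190:310]
cv2.imwrite('pics/m7.png',cv2.convertScaleAbs(cv2.resize(b,(800,600),interpolation=2),alpha=1.8))
E
```

```text
[ 540.02480846 -203.97699184  186.86779894] [-0.45385153  0.85340174 -1.69552249]
[243.4377562  195.51090686] [238.91725358 164.6485505 ]
```

View pics/m7.png

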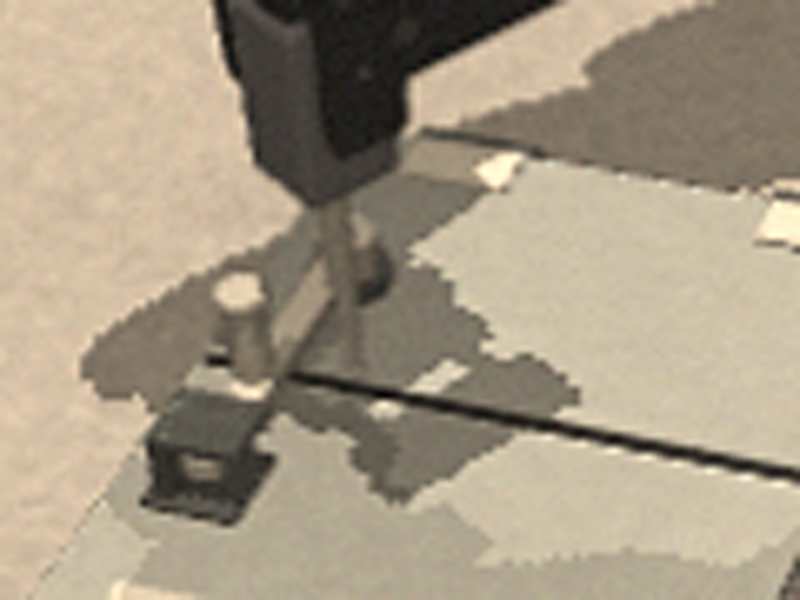

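The tip, at (352,370) in the crop, is directly over the seam and about 4 mm above the lid, right beside the closed latch. Starting the trace.

Request:
carry_out(motion=[{"tx": -0.032,"ty": -0.054,"tz": 0,"wx": 0,"wy": 0,"wz": 0},{"tx": -0.032,"ty": -0.054,"tz": 0,"wx": 0,"wy": 0,"wz": 0},{"tx": -0.032,"ty": -0.054,"tz": 0,"wx": 0,"wy": 0,"wz": 0},{"tx": -0.032,"ty": -0.054,"tz": 0,"wx": 0,"wy": 0,"wz": 0},{"tx": -0.032,"ty": -0.054,"tz": 0,"wx": 0,"wy": 0,"wz": 0},{"tx": -0.032,"ty": -0.054,"tz": 0,"wx": 0,"wy": 0,"wz": 0},{"tx": -0.032,"ty": -0.054,"tz": 0,"wx": 0,"wy": 0,"wz": 0},{"tx": -0.032,"ty": -0.054,"tz": 0,"wx": 0,"wy": 0,"wz": 0},{"tx": -0.032,"ty": -0.054,"tz": 0,"wx": 0,"wy": 0,"wz": 0},{"tx": -0.032,"ty": -0.054,"tz": 0,"wx": 0,"wy": 0,"wz": 0},{"tx": -0.032,"ty": -0.054,"tz": 0,"wx": 0,"wy": 0,"wz": 0},{"tx": -0.032,"ty": -0.054,"tz": 0,"wx": 0,"wy": 0,"wz": 0}])

```text
clock: 16.2
tcp_pos: [521.9, -162.2, 186.7]
orientation: [[0.992, -0.127, 0.0], [-0.127, -0.992, -0.0], [0.0, 0.0, -1.0]]
wrist_force: [-0.3, 1.0, -1.0]
width: 31.7
grasp_force: 24.9
```

Request:
carry_out(motion=[{"tx": -0.032,"ty": -0.054,"tz": 0,"wx": 0,"wy": 0,"wz": 0},{"tx": -0.032,"ty": -0.054,"tz": 0,"wx": 0,"wy": 0,"wz": 0},{"tx": -0.032,"ty": -0.054,"tz": 0,"wx": 0,"wy": 0,"wz": 0},{"tx": -0.032,"ty": -0.054,"tz": 0,"wx": 0,"wy": 0,"wz": 0},{"tx": -0.032,"ty": -0.054,"tz": 0,"wx": 0,"wy": 0,"wz": 0},{"tx": -0.032,"ty": -0.054,"tz": 0,"wx": 0,"wy": 0,"wz": 0},{"tx": -0.032,"ty": -0.054,"tz": 0,"wx": 0,"wy": 0,"wz": 0},{"tx": -0.032,"ty": -0.054,"tz": 0,"wx": 0,"wy": 0,"wz": 0},{"tx": -0.032,"ty": -0.054,"tz": 0,"wx": 0,"wy": 0,"wz": 0},{"tx": -0.032,"ty": -0.054,"tz": 0,"wx": 0,"wy": 0,"wz": 0},{"tx": -0.032,"ty": -0.054,"tz": 0,"wx": 0,"wy": 0,"wz": 0},{"tx": -0.032,"ty": -0.054,"tz": 0,"wx": 0,"wy": 0,"wz": 0}])

```text
clock: 17.7
tcp_pos: [504.0, -120.7, 186.7]
orientation: [[0.992, -0.127, 0.0], [-0.127, -0.992, -0.0], [0.0, 0.0, -1.0]]
wrist_force: [0.8, 0.3, -1.1]
width: 32.0
grasp_force: 24.9
```

Request:
carry_out(motion=[{"tx": -0.032,"ty": -0.054,"tz": 0,"wx": 0,"wy": 0,"wz": 0},{"tx": -0.032,"ty": -0.054,"tz": 0,"wx": 0,"wy": 0,"wz": 0},{"tx": -0.032,"ty": -0.054,"tz": 0,"wx": 0,"wy": 0,"wz": 0},{"tx": -0.032,"ty": -0.054,"tz": 0,"wx": 0,"wy": 0,"wz": 0},{"tx": -0.032,"ty": -0.054,"tz": 0,"wx": 0,"wy": 0,"wz": 0},{"tx": -0.032,"ty": -0.054,"tz": 0,"wx": 0,"wy": 0,"wz": 0},{"tx": -0.032,"ty": -0.054,"tz": 0,"wx": 0,"wy": 0,"wz": 0},{"tx": -0.032,"ty": -0.054,"tz": 0,"wx": 0,"wy": 0,"wz": 0},{"tx": -0.032,"ty": -0.054,"tz": 0,"wx": 0,"wy": 0,"wz": 0},{"tx": -0.032,"ty": -0.054,"tz": 0,"wx": 0,"wy": 0,"wz": 0},{"tx": -0.03,"ty": -0.05,"tz": 0,"wx": 0,"wy": 0,"wz": 0},{"tx": 0,"ty": 0,"tz": 0,"wx": 0,"wy": 0,"wz": 0}])

```text
clock: 19.2
tcp_pos: [487.7, -82.9, 186.7]
orientation: [[0.992, -0.127, -0.0], [-0.127, -0.992, 0.0], [-0.0, -0.0, -1.0]]
wrist_force: [-1.3, -0.2, -1.0]
width: 32.1
grasp_force: 24.9
```

```bash
python3 - <<'E'
from h import *
shot('scene','s8')
T=np.array(status.state()['tcp_pos']);print(T)
f='s8';print(proj(load(f),T-[0,0,107.5]))
b=cv2.imread('pics/s8.png')[160:250,250:370]
cv2.imwrite('pics/m8.png',cv2.convertScaleAbs(cv2.resize(b,(600,450),interpolation=2),alpha=1.8))
E
```

```text
[487.77851015 -83.09745688 186.740837  ]
[307.17471528 208.14820335]
```

View pics/m8.png

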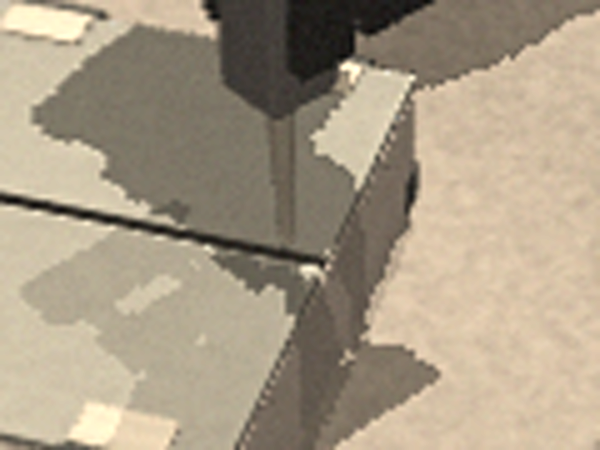

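The tip is at (286,243) over the seam, about 12 mm short of its end, so the trace is complete. Lifting and returning to the fork.

Request:
carry_out(motion=[{"tx": 0,"ty": 0,"tz": -0.12,"wx": 0,"wy": 0,"wz": 0},{"tx": 0,"ty": 0,"tz": -0.4,"wx": 0,"wy": 0,"wz": 0},{"tx": 0,"ty": 0,"tz": -0.4,"wx": 0,"wy": 0,"wz": 0},{"tx": 0,"ty": 0,"tz": -0.2,"wx": 0,"wy": 0,"wz": 0},{"tx": -0.04,"ty": -0.48,"tz": 0,"wx": 0,"wy": 0,"wz": 0},{"tx": -0.05,"ty": -0.6,"tz": 0,"wx": 0,"wy": 0,"wz": 0},{"tx": -0.05,"ty": -0.6,"tz": 0,"wx": 0,"wy": 0,"wz": 0},{"tx": -0.05,"ty": -0.6,"tz": 0,"wx": 0,"wy": 0,"wz": 0},{"tx": -0.05,"ty": -0.6,"tz": 0,"wx": 0,"wy": 0,"wz": 0},{"tx": -0.05,"ty": -0.6,"tz": 0,"wx": 0,"wy": 0,"wz": 0},{"tx": -0.05,"ty": -0.6,"tz": 0,"wx": 0,"wy": 0,"wz": 0}])

```text
clock: 20.62
tcp_pos: [498.5, 163.2, 253.8]
orientation: [[0.992, -0.127, -0.0], [-0.127, -0.992, -0.0], [-0.0, 0.0, -1.0]]
wrist_force: [1.2, -1.2, -1.0]
width: 31.8
grasp_force: 24.9
```

Request:
carry_out(motion=[{"tx": -0.04,"ty": -0.5,"tz": 0,"wx": 0,"wy": 0,"wz": 0},{"tx": -0.03,"ty": -0.3,"tz": 0,"wx": 0,"wy": 0,"wz": 0},{"tx": 0,"ty": 0,"tz": 0,"wx": 0,"wy": 0,"wz": 0},{"tx": 0,"ty": 0,"tz": 0,"wx": 0,"wy": 0,"wz": 0},{"tx": 0,"ty": 0,"tz": 0,"wx": 0,"wy": 0,"wz": 0}])

```text
clock: 21.25
tcp_pos: [500.7, 208.6, 253.9]
orientation: [[0.992, -0.13, -0.0], [-0.13, -0.992, -0.001], [0.0, 0.001, -1.0]]
wrist_force: [-0.4, 0.1, -2.2]
width: 31.9
grasp_force: 24.9
```

```bash
python3 - <<'E'
from h import *
s=status.state();R=np.array(s['orientation']);d=np.array([500.5,210.6,122.5])-s['tcp_pos'];print(s['tcp_pos'],d,R.T@d/60,R)
E
```

```text
[500.74231448 208.63766731 253.93501622] [  -0.24231448    1.96233269 -131.43501622] [-0.00829918 -0.03424024  2.19054815] [[ 9.91577080e-01 -1.29517887e-01 -1.11397864e-04]
 [-1.29517932e-01 -9.91576514e-01 -1.05962897e-03]
 [ 2.67813996e-05  1.06513182e-03 -9.99999432e-01]]
```

Request:
carry_out(motion=[{"tx": -0.01,"ty": -0.03,"tz": 0.1,"wx": 0,"wy": 0,"wz": 0},{"tx": 0,"ty": 0,"tz": 0.3,"wx": 0,"wy": 0,"wz": 0},{"tx": 0,"ty": 0,"tz": 0.3,"wx": 0,"wy": 0,"wz": 0},{"tx": 0,"ty": 0,"tz": 0.3,"wx": 0,"wy": 0,"wz": 0},{"tx": 0,"ty": 0,"tz": 0.3,"wx": 0,"wy": 0,"wz": 0},{"tx": 0,"ty": 0,"tz": 0.3,"wx": 0,"wy": 0,"wz": 0},{"tx": 0,"ty": 0,"tz": 0.3,"wx": 0,"wy": 0,"wz": 0},{"tx": 0,"ty": 0,"tz": 0.15,"wx": 0,"wy": 0,"wz": 0},{"tx": 0,"ty": 0,"tz": 0.1,"wx": 0,"wy": 0,"wz": 0},{"tx": 0,"ty": 0,"tz": 0,"wx": 0,"wy": 0,"wz": 0}])

```text
clock: 22.5
tcp_pos: [500.2, 212.2, 124.8]
orientation: [[0.992, -0.127, -0.0], [-0.127, -0.992, -0.0], [-0.0, 0.0, -1.0]]
wrist_force: [0.6, 0.5, -1.0]
width: 31.8
grasp_force: 24.9
```

Request:
carry_out(motion=[{"tx": 0,"ty": 0,"tz": 0.02,"wx": 0,"wy": 0,"wz": 0},{"tx": 0,"ty": 0,"tz": 0.02,"wx": 0,"wy": 0,"wz": 0},{"tx": 0,"ty": 0,"tz": 0,"wx": 0,"wy": 0,"wz": 0}])

```text
clock: 22.88
tcp_pos: [500.3, 212.3, 122.6]
orientation: [[0.992, -0.127, 0.0], [-0.127, -0.992, 0.0], [0.0, -0.0, -1.0]]
wrist_force: [-0.1, -1.0, -0.2]
width: 32.2
grasp_force: 24.9
```

Request:
carry_out(motion=[{"tx": 0,"ty": 0,"tz": 0,"wx": 0,"wy": 0,"wz": 0},{"tx": 0,"ty": 0,"tz": 0,"wx": 0,"wy": 0,"wz": 0},{"tx": 0,"ty": 0,"tz": 0,"wx": 0,"wy": 0,"wz": 0},{"tx": 0,"ty": 0,"tz": 0,"wx": 0,"wy": 0,"wz": 0},{"tx": 0,"ty": 0,"tz": 0,"wx": 0,"wy": 0,"wz": 0}], grip=1)

```text
clock: 23.5
tcp_pos: [500.2, 212.2, 122.5]
orientation: [[0.992, -0.127, 0.0], [-0.127, -0.992, -0.0], [0.0, 0.0, -1.0]]
wrist_force: [-0.2, -0.5, 0.1]
width: 79.9
grasp_force: 0.0
```

Request:
carry_out(motion=[{"tx": 0,"ty": 0,"tz": -0.2,"wx": 0,"wy": 0,"wz": 0},{"tx": 0,"ty": 0,"tz": -0.5,"wx": 0,"wy": 0,"wz": 0},{"tx": 0,"ty": 0,"tz": -0.6,"wx": 0,"wy": 0,"wz": 0},{"tx": 0,"ty": 0,"tz": -0.6,"wx": 0,"wy": 0,"wz": 0},{"tx": -0.3,"ty": 0,"tz": -0.2,"wx": 0,"wy": 0,"wz": 0},{"tx": -0.5,"ty": 0,"tz": 0,"wx": 0,"wy": 0,"wz": 0},{"tx": -0.4,"ty": 0,"tz": 0,"wx": 0,"wy": 0,"wz": 0},{"tx": 0,"ty": 0,"tz": 0,"wx": 0,"wy": 0,"wz": 0},{"tx": 0,"ty": 0,"tz": 0,"wx": 0,"wy": 0,"wz": 0}])

```text
clock: 24.62
tcp_pos: [429.1, 221.4, 248.4]
orientation: [[0.992, -0.127, 0.0], [-0.127, -0.992, -0.0], [0.0, 0.0, -1.0]]
wrist_force: [-0.3, 0.3, -0.0]
width: 88.1
grasp_force: 0.0
```

```bash
python3 - <<'E'
from h import *
shot('wrist','w9');shot('scene','s9')
w=load('w9');g=cv2.imread('pics/w9.png');b=cv2.imread('pics/s9.png')
print(status.state()['tcp_pos'])
for yw in(-.13,):
  for x,y in((16,16),(-16,-16)):print('expected rim',proj(w,[501+x,211+y,150]))
cv2.imwrite('pics/m9.png',np.hstack([g[0:300,140:500],b[130:430,180:540]]))
E
```

```text
[429.58209328 221.19003679 248.36590153]
expected rim [282.99947375 106.47911948]
expected rim [341.87068264 154.21719102]
```

View pics/m9.png

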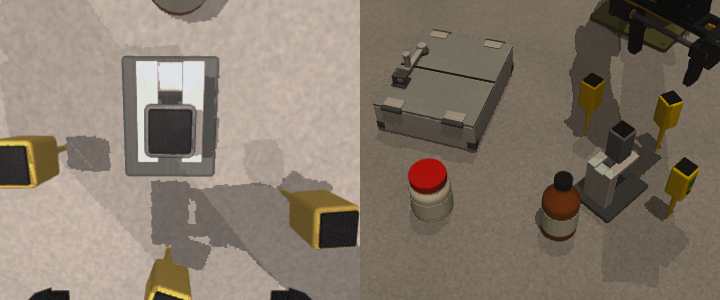

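The pen hangs upright in the fork, with its cap at (170,131) in the left crop. The latch is shut, the bottle and jar are where they were, and the gripper is clear. Handing in.

```bash
python3 -c "
from plant import order
print(order.sign_off())"
```

```text
the job is handed in; nothing more can be done
None
```

I shut the latch, traced the seam at about 3 cm/s with the tip roughly 4 mm above the lid, hung the pen back upright in the fork and handed the job in; the bottle and jar were not disturbed, and no verdict came back.

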